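# Crank the hold-down finger over a lens block

### The job

Take the loose crank out of its rest, push it gently down the guard tube of the clamp post and feel for the hidden square drive end until the crank is fully home on it; never press or knock the crank hard against the post. Then wind the crank counter-clockwise (seen from above) until the hold-down finger stands at its stop over the lens block, moving the finger only by the crank. Leave the crank seated, let go, and leave the jar, the glass lens blank and the spanner where they are.

Things in the scene. Friction and masses are not known exactly. Their poses are not given: they have to be found in the camera images.
- crank_grip (a point): Centre of the grip tang of the loose upright aluminium crank (about 320 g). z up along the shank axis, x from that axis along the arm to the knob. Tang: 28 mm (x) by 22 mm (y) by 45 mm tall, on the shank axis, standing on the flat arm, which is 12 mm thick and 22 mm wide; this point is 22.5 mm above the arm's top face and 96.5 mm above the shank's foot.
- crank_knob (a point): Centre of the crank's black upright knob, a fixed cylinder 22 mm in diameter and 45 mm tall on the end of the arm, 75 mm from the shank axis along the crank's x, level with crank_grip.
- crank_foot (a point): Centre of the lower end of the crank's round shank (45 mm diameter, 62 mm long below the arm), 96.5 mm straight below crank_grip. Its lowest 16 mm is a square socket 26.5 mm wide and 16 mm deep, open downwards, sides along the crank's x and y: it fits the drive end at every quarter turn, with about 6 degrees of play either way.
- guard_mouth (a point): Centre of the open top of the guard tube of the grey clamp post, fixed, 120 mm above the bench; x level towards the lens block. Bore 47.4 mm, flared to 59 mm over the top 8 mm. Down inside, 36 mm below this point, is the top of the square drive end: 24 mm wide, 26 mm high, on the tube's axis, at a hidden angle that has nothing to do with the finger's.
- seat (a point): Where the crank's foot lies when fully home, 52 mm below guard_mouth. A dust sleeve fills the bore round the drive end, its top 35 mm below the mouth; it slides down ahead of the crank against 7 N friction (more than the crank's weight) and stays. Misaligned, the crank stops hard 36 mm below the mouth; turned under a light press (about 10 N in all) to the right angle it drops 16 mm more.
- finger (a joint): Angle (rad) of the steel hold-down finger: 0 = swung clear, 1.75 = at its stop, pointing at the middle of the lens block; starts at 0 to 0.45, grows counter-clockwise from above. The seated crank turns it one to one about the post axis against 0.35 N m of friction (5 N at the knob); it stays where left. Past 1.0 N m at the stop a clutch slips.
- finger_tip (a point): Middle of the round pad near the end of the hold-down finger, a flat bar 43 to 56 mm above the bench reaching 105 mm from the post axis; this point is 95 mm from the axis. Hands off: it is moved only by the crank.
- fixture: Grey base plate 300 x 200 x 12 mm, fixed; origin on the bench under the clamp post, x towards the lens block: a dark disc 230 mm across with 19 round pockets, middle 165 mm along x, top 40 mm above the bench. The guard tube (61 mm outside, about 71 mm at the mouth) hangs on an upright bracket on the side away from the block.
- rest: Grey crank rest, fixed: a cup of 62 mm outside and 51 mm inside diameter, 40 mm high with a floor 5 mm thick, on a round foot of 80 mm diameter; origin on the bench under its middle. The crank's shank stands loosely in it.
- jar_mid (a point): Bystander: middle of a lidded jar, 64 mm diameter, 85 mm tall. Leave alone.
- lens_mid (a point): Bystander: middle of a loose glass lens blank, 60 mm diameter, 14 mm thick. Leave alone.
- spanner: Bystander: spanner about 170 mm long lying on the bench. Leave alone.

How it is judged (in metres and radians):
On the way, in this order (a step that is already met when the one before it is completed fails the run):
1. the crank is fully home on the drive end (horizontal distance between crank_foot and seat below 0.004 m and z of crank_foot in the frame of seat below 0.003 m and angle between crank_grip's own z axis and vertical below 0.1 rad), for 0.2 s.
2. the finger has been cranked to its stop, the crank still home (value of joint finger above 1.65 rad and z of crank_foot in the frame of seat below 0.005 m), for 0.2 s.
At the end, for the whole second after the job is handed in: The finger is within 0.1 rad of its stop over the lens block (joint above 1.65), the crank is left seated upright on the drive end (foot within 5 mm in height and 4 mm sideways of the seat, tilt under 0.1 rad), and jar, lens blank and spanner are within 30 mm of where they were (all of step 2 and horizontal distance between crank_foot and seat below 0.004 m and angle between crank_grip's own z axis and vertical below 0.1 rad and distance of each of jar_mid, lens_mid, spanner from where it was at the start of the episode below 0.03 m); the robot touches nothing.
It fails at once if the hold-down finger is pushed by the robot itself (contact force between any of the arm, the fingers and finger above 2 N).
It fails at once if the crank, not yet down over the drive end, is pressed or knocked against the post with more than 50 N (contact force between crank and fixture above 50 N and z of crank_foot in the frame of seat above 0.0145 m).
It fails at once if a bystander is shifted by more than 30 mm (distance of any of jar_mid, lens_mid, spanner from where it was at the start of the episode above 0.03 m).
It also fails if it takes over 72 s, if anything falls off the work surface, if the arm or the gripper's body presses on something with over 40 N, if the wrist force passes 120 N, or if a joint passes its speed limit or range.

### The arm

A 6-joint arm with a two-finger parallel gripper is mounted at the origin on the work surface. World frame = base frame: x ahead of the robot, y to its left, z up, the work surface at z = 0. Lengths are in mm, angles in rad, forces in N, time in s.
With the tool pointing down it reaches from about 350 to 875 mm from the base axis. Payload 4.2 kg.
Tool frame: the origin (TCP) lies at the very end of the fingers, on their centre line; the grasp point (between the pads) lies 19 mm behind it; z points along the fingers, y is the line along which they close (so a half turn about z gives the same grasp; the last joint's range is limited). The gripper opens to 87 mm and grips with 3 to 60 N. Pads are 19 mm wide; open, the fingers measure 117 mm over their backs; the gripper's body (75 mm by 190 mm) begins 51 mm behind the grasp point.
Start: joints at [1.459, 0.385, 0.008, 0, -1.194, -0.259], TCP at [226.443, 582.514, 222.55] pointing down, gripper open.
Joint ranges: [-3.14, 3.14], [-1.21, 2.06], [-1.07, 1.41], [-3.16, 2.05], [-2.99, -0.16], [-3.1, 3.1]. Speed limits (rad/s): [2.79, 2.79, 3.14, 3.14, 3.14, 3.14].

### API

Orientations are given as a rotation vector (axis times angle).
In Python, from cell import env gives the robot as it stands.
- The arm moves only by the tool servo_tool, never from a script. Its argument "plan" is a list of rows, each a list of 3 entries, a list of its own where there are three numbers: the closure, from -1 (fully open) to 1 (shut), then the shift along the tool's x, y, z each as a share of 750 mm, from -1 to 1, then the turn, a rotation vector about the tool's x, y, z each as a share of 90 degrees, from -1 to 1. In form: [[fingers, [dx, dy, dz], [ax, ay, az]], ...]. A call has 1 to 10 rows; each row shifts and turns the commanded pose from where the row before left it, along the tool's axes as they then stand; what a row does not reach is not made up. A row lasts 1/8 s, in which the tool goes at most 62.5 mm and 10.7 degrees, less where a joint would pass 70% of its speed; a pose out of reach is approached as far as the arm can. A call with a number of a shift or a turn outside -1 to 1 is refused whole. A call with a gripper value outside its range is refused whole. The fingers move at their own pace and stop on an object; "squeeze" is the grip in N (left out, the last holds). Time passes only in rows, so rows that do not move let the fingers close. It gives the time, the measured TCP pose, the force, the opening and the grip force at its end, in the units of the state.
- env.sense(): the state, without advancing time (a new reading comes with each control period).
- env.capture(name): name is "scene" or "top"; returns a dict with "image" (480x640x3 uint8, red, green, blue), "intrinsics" (3x3 intrinsics, pixels), "origin" and "attitude" of the camera in the world. Camera axes: x right, y up, looking along -z (the intrinsics and any distortion apply to the point x, -y, -z); pixel columns grow to the right and rows downward; lengths in mm; the calibration is good to about 2 mm. A picture is of the moment at which its call begins. There is no depth.
- env.job_done(): hands the job in; it is judged then, once.
Trained networks look in the newest picture that a camera, given by its name, has taken for a name from the list of things; names that differ only in an ending like _2 or _b are one class to them, and where a whole thing is asked for, a point or a joint stands for the part that bears it (a point fixed in the world has none). Each returns a list of dicts, best first, with "score" (0 to 1); they miss things now and then, are a little off and sometimes report something else, mostly with a low value. They report only what shows in the picture. A call takes as long as a camera call.
- env.look_for(camera, query): "bbox" ([left, top, right, bottom] in pixels, round what is visible of it).
The state is a dict: "time": time; "qpos": joint angles; "joint_velocities": joint speeds; "joint_efforts": joint torques, N m; "tcp_pos": TCP position; "eef_rot": TCP orientation; "wrist_force": force on the tool from outside, world axes, zero at the start; "wrist_torque": the same for the moment, N m; "finger_gap": finger opening in mm; "grip_force": force on a finger pad.
Only numpy, scipy, OpenCV 4.12 (cv2) and the standard library are available. Lean on these libraries where they do the work, as an engineer would, in place of code of your own. Each camera call takes 0.05 s, during which the arm holds its last target. There are 200 camera calls.

## Working session

There is one attempt and no reset: what is moved stays moved. The work goes in short steps, Python scripts to look and compute and a tool call to move; the robot and the scene stay as the last step left them, time stands still between calls to the robot, and variables do not carry over. Pictures are saved under pics/ and viewed, at most 10 in all, crops included, and the job is handed in when it is done.

Besides the shell and the picture viewer there is one more tool, called after "Request:" as a command line: name --argument value ..., lists and objects as JSON in quotes. servo_tool: Moves the arm, as the interface text tells. Shift numbers are shares of 750 mm and turn numbers shares of 90 degrees, none past 1 either way. Its arguments: {"type":"object","properties":{"plan":{"type":"array","items":{"type":"array"}},"squeeze":{"type":"number"}},"required":["plan"]}

```bash
mkdir -p pics; ls; python3 - <<'E'
from cell import env
import cv2,numpy as np
s=env.sense();print(s)
for n in("scene","top"):
    c=env.capture(n);cv2.imwrite(f"pics/{n}0.png",c["image"][:,:,::-1]);print(n,c["intrinsics"],c["origin"],c["attitude"],[k for k in c])
    for q in("crank_grip","crank_knob","guard_mouth","rest","finger","finger_tip","fixture","jar_mid","lens_mid","spanner"):
        print(q,[(np.round(d["bbox"]),round(d["score"],2)) for d in env.look_for(n,q)[:2]])
E
```

```text
pics
{'time': 0.0, 'qpos': array([ 1.45860236e+00,  3.85521191e-01,  6.60606089e-03, -5.10333807e-04,
       -1.19398587e+00, -2.58581831e-01]), 'joint_velocities': array([ 0.00020433, -0.00092476, -0.00052223,  0.00063133,  0.00034793,
        0.00145969]), 'joint_efforts': array([-1.47494757e-03, -3.90660381e+01,  1.87403172e+01,  4.21996862e+00,
        1.10270904e-02, -1.85312992e-04]), 'tcp_pos': array([226.2325808 , 581.96144553, 221.47153061]), 'eef_rot': array([ 3.08560921e+00, -5.78980027e-01, -5.00979836e-04]), 'wrist_force': array([-0.21724014, -0.36138386,  0.23333972]), 'wrist_torque': array([ 0.00426728, -0.00850465, -0.00152636]), 'grip_force': 0.0, 'finger_gap': 86.60418009536549}
scene [[489.55233549   0.         318.62157289]
 [  0.         489.55233549 240.46593462]
 [  0.           0.           1.        ]] [1210.84733571 -440.94900677  939.07801501] [0.69688407 0.39405847 0.93108003] ['image', 'intrinsics', 'origin', 'attitude']
crank_grip [(array([196., 265., 243., 304.]), 0.95)]
crank_knob [(array([196., 268., 246., 303.]), 0.84)]
guard_mouth [(array([314., 201
[... 643 characters left out ...]
24.43206199 1400.56101934] [ 0.16217118 -0.16217029 -1.55066236] ['image', 'intrinsics', 'origin', 'attitude']
crank_grip [(array([406., 243., 456., 284.]), 0.9)]
crank_knob [(array([410., 245., 456., 286.]), 0.61)]
guard_mouth [(array([221., 141., 320., 281.]), 0.78)]
rest [(array([422., 270., 455., 296.]), 0.94)]
finger [(array([257., 243., 310., 265.]), 0.84)]
finger_tip [(array([257., 246., 310., 268.]), 0.6)]
fixture [(array([226., 144., 320., 282.]), 0.78)]
jar_mid [(array([146., 263., 181., 294.]), 0.76)]
lens_mid [(array([215., 312., 246., 337.]), 0.77), (array([410., 242., 457., 284.]), 0.66)]
spanner [(array([434., 152., 454., 222.]), 0.86), (array([424., 260., 457., 295.]), 0.61)]
```

```bash
python3 - <<'E'
import cv2,numpy as np
s=cv2.imread("pics/scene0.png");t=cv2.imread("pics/top0.png")
R=lambda im,x,y,w,h,k:cv2.resize(im[y:y+h,x:x+w],None,fx=k,fy=k,interpolation=cv2.INTER_CUBIC)
a=R(s,180,180,100,150,4);b=R(s,300,180,100,150,4)
cv2.imwrite("pics/a.png",np.hstack([R(s,180,250,80,75,5),R(s,310,190,80,75,5)]))
cv2.imwrite("pics/a.png",np.vstack([cv2.imread("pics/a.png")[:300],np.hstack([R(t,395,235,80,60,5),R(t,250,230,80,60,5)])]))
E
```

```text
(no output)
```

View pics/a.png

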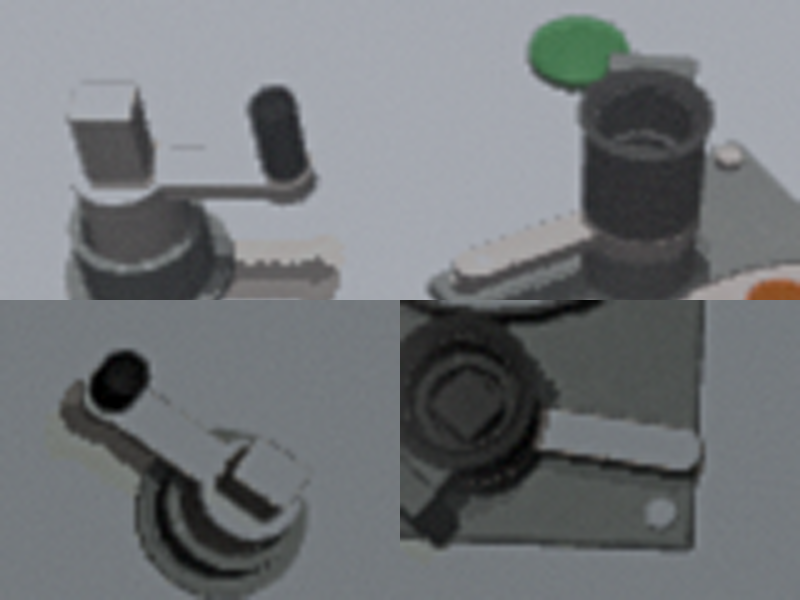

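View pics/scene0.png

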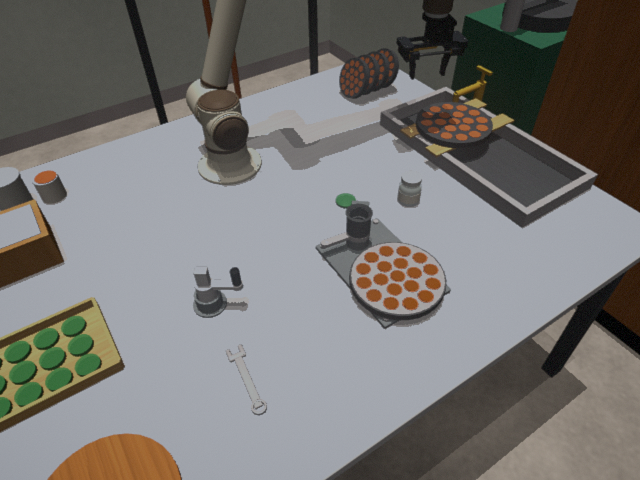

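View pics/top0.png

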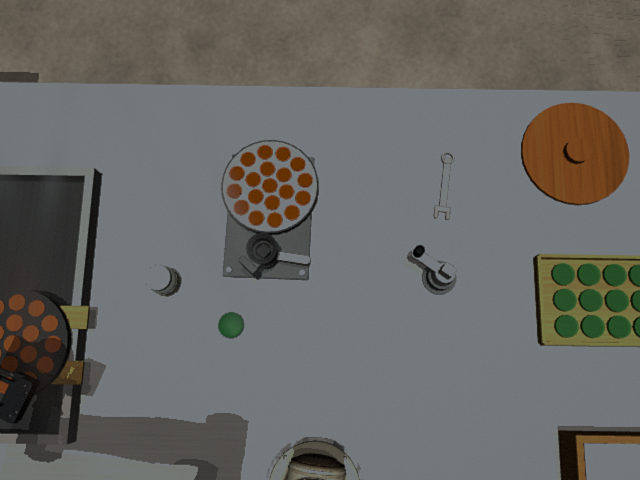

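```bash
cat >h.py <<'E'
import numpy as np,cv2
from scipy.spatial.transform import Rotation as R
def ray(c,uv):
    K=c["intrinsics"];d=np.array([(uv[0]-K[0,2])/K[0,0],-(uv[1]-K[1,2])/K[1,1],-1])
    d=R.from_rotvec(c["attitude"]).apply(d);return np.array(c["origin"]),d/np.linalg.norm(d)
def tri(a,ua,b,ub):
    (p,d),(q,e)=ray(a,ua),ray(b,ub)
    s=np.linalg.lstsq(np.c_[d,-e],q-p,rcond=None)[0]
    A=p+s[0]*d;B=q+s[1]*e;return (A+B)/2,np.linalg.norm(A-B)
def onz(c,uv,z):
    p,d=ray(c,uv);return (p+d*(z-p[2])/d[2])
def proj(c,X):
    v=R.from_rotvec(c["attitude"]).inv().apply(np.atleast_2d(X)-c["origin"]);K=c["intrinsics"]
    return np.c_[K[0,2]+K[0,0]*v[:,0]/-v[:,2],K[1,2]+K[1,1]*v[:,1]/v[:,2]]
E
python3 - <<'E'
from h import *
from cell import env
np.set_printoptions(precision=1,suppress=True)
s=env.capture("scene");t=env.capture("top")
for n,a,b in(("tangtop",(201.2,270),(448.2,269.8)),("knobtop",(234,268.6),(419.5,250)),("mouth",(359.4,213),(264,250.5))):print(n,*tri(s,a,t,b))
def P(x,y,ox,oy,px=0,py=300):return ((x-px)/5+ox,(y-py)/5+oy)
sq=[onz(t,P(x,y,250,230,400),84)[:2] for x,y in((457,366),(503,392),(478,440),(430,412))]
print("sq",sq,np.mean(sq,0),[np.degrees(np.arctan2(*(sq[(i+1)%4]-sq[i])[::-1]))%90 for i in range(4)])
print("tang",onz(t,(448.2,269.8),153),"knob",onz(t,(419.5,250),153),"fingertip",onz(t,P(690,452,250,230,400),56))
print("fingbase",onz(t,P(545,432,250,230,400),56))
print("block",onz(t,(270,186.5),40),"jar",onz(t,(160,278),85),"lens",onz(t,(231,325),14))
E
```

```text
tangtop [ 467.8 -280.6  118.4] 1.5062015952244385
knobtop [ 509.3 -219.3  123. ] 0.7249114639971883
mouth [508.1 121.5 110.1] 9.265392820958851
sq [array([527.2, 126.7]), array([515.7, 105.8]), array([493.8, 116.1]), array([506.2, 137.9])] [510.7 121.6] [np.float64(61.15575275494817), np.float64(64.62431328407445), np.float64(60.48705299744574), np.float64(61.89112231395385)]
tang [ 462.  -274.4  153. ] knob [ 503.4 -215.   153. ] fingertip [494.6  23.   56. ]
fingbase [502.9  88.9  56. ]
block [672.3 116.5  40. ] jar [445.7 346.7  85. ] lens [349.9 197.1  14. ]
```

Request:
servo_tool --plan '[[-1,[0.06,0.043,-0.006],[0,0,0]],[-1,[0.06,0.043,-0.006],[0,0,0]],[-1,[0.06,0.043,-0.006],[0,0,0]],[-1,[0.06,0.043,-0.006],[0,0,0]],[-1,[0.06,0.043,-0.006],[0,0,0]],[-1,[0.06,0.043,-0.006],[0,0,0]],[-1,[0.06,0.043,-0.006],[0,0,0]],[-1,[0.06,0.043,-0.006],[0,0,0]],[-1,[0.03,0.065,0],[0,0,0]],[-1,[0.03,0.065,0],[0,0,0]]]' --squeeze 30

```text
time: 2.45
tcp_pos: [475.3, 102.7, 258.6]
eef_rot: [-3.088, 0.579, -0.0]
wrist_force: [0.5, 0.2, -0.3]
finger_gap: 87.2
grip_force: 0.0
```

Request:
servo_tool --plan '[[-1,[0.03,0.065,0],[0,0,0]],[-1,[0.03,0.065,0],[0,0,0]],[-1,[0.03,0.065,0],[0,0,0]],[-1,[0.03,0.065,0],[0,0,0]],[-1,[0.03,0.065,0],[0,0,0]],[-1,[0,0,0],[0,0,0.115]],[-1,[0,0,0],[0,0,0.115]],[-1,[0,0,0],[0,0,0.115]],[-1,[0,0,0],[0,0,0.115]],[-1,[0,0,0],[0,0,0.115]]]'

```text
time: 3.7
tcp_pos: [491.6, -163.6, 258.7]
eef_rot: [-2.52, 1.876, -0.0]
wrist_force: [-0.1, -0.0, -0.4]
finger_gap: 87.0
grip_force: 0.0
```

Request:
servo_tool --plan '[[-1,[0,0,0],[0,0,0.115]],[-1,[0,0,0],[0,0,0.115]],[-1,[0,0,0],[0,0,0.115]],[-1,[0,0,0],[0,0,0.115]],[-1,[0,0,0],[0,0,0.115]],[-1,[0,0,0],[0,0,0]],[-1,[0,0,0],[0,0,0]]]'

```text
time: 4.58
tcp_pos: [491.6, -163.5, 258.6]
eef_rot: [-1.46, 2.781, -0.0]
wrist_force: [-0.1, -0.6, -0.5]
finger_gap: 86.9
grip_force: 0.0
```

```bash
cat >>h.py <<'E'
def st(env):
    s=env.sense();M=R.from_rotvec(s["eef_rot"]).as_matrix()
    print("t%.1f"%s["time"],"tcp",s["tcp_pos"].round(1),"yaw %.1f tilt %.1f"%(np.degrees(np.arctan2(M[1,0],M[0,0])),np.degrees(np.arccos(-M[2,2]))),"q6 %.2f"%s["qpos"][5],"F",s["wrist_force"].round(1),"T",s["wrist_torque"].round(2),"gap %.1f grip %.1f"%(s["finger_gap"],s["grip_force"]));return s,M
def to(env,p,yaw=None):
    s,M=st(env);print("shift shares",(M.T@(np.array(p)-s["tcp_pos"])/750).round(4))
    if yaw is not None:
        y=np.degrees(np.arctan2(M[1,0],M[0,0]));print("az share",round(-((yaw-y+180)%360-180)/90,4))
E
python3 - <<'E'
from h import *
from cell import env
to(env,[465,-277,150],-125)
s=env.capture("scene");t=env.capture("top")
R_=lambda c,x,y,w,h,k:cv2.resize(c["image"][y:y+h,x:x+w,::-1],None,fx=k,fy=k,interpolation=cv2.INTER_CUBIC)
# overlays of modelled mouth circles in both views (contour sampling, 3 candidate check)
print(proj(t,[[510,121.5,120],[510,121.5,84]]),proj(s,[[510,121.5,120],[465,-277,124]]))
cv2.imwrite("pics/b.png",np.vstack([np.hstack([R_(s,330,190,50,37,8),R_(s,185,250,50,37,8)]),np.hstack([R_(t,240,230,50,37,8),R_(t,415,240,50,37,8)])]))
E
```

```text
t4.6 tcp [ 491.6 -163.5  258.6] yaw -124.6 tilt 0.0 q6 -0.60 F [-0.1 -0.6 -0.5] T [ 0.05 -0.1  -0.04] gap 86.9 grip 0.0
shift shares [ 0.1447 -0.0567  0.1448]
az share 0.0045
[[261.70286122 247.70056661]
 [263.43241105 250.80711108]] [[358.18807603 210.84663055]
 [201.37176358 266.88474798]]
```

View pics/b.png

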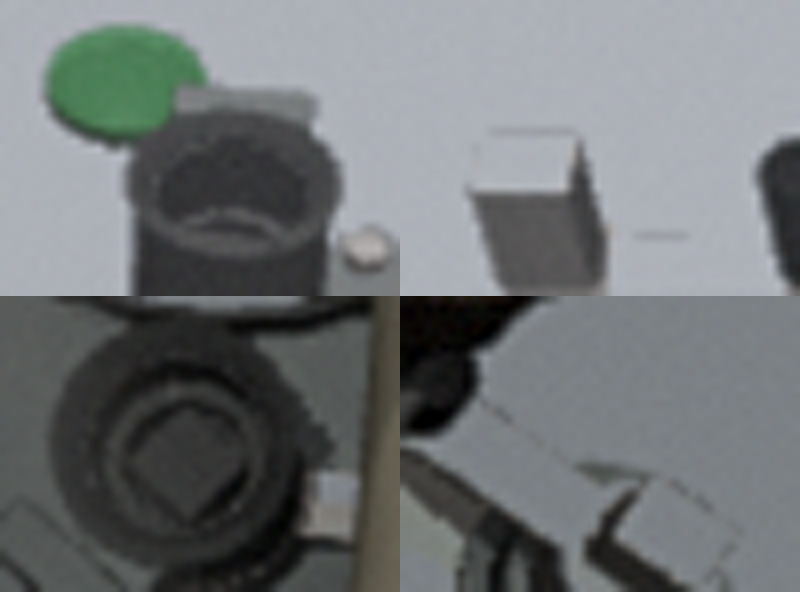

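```bash
python3 - <<'E'
from h import *
from cell import env
np.set_printoptions(precision=1,suppress=True)
s=env.capture("scene");f=[env.capture("top") for _ in range(6)];t=f[0]
print("tang",tri(s,(200.25,269.6),t,(448.5,269.1)),onz(s,(200.25,269.6),124),onz(t,(448.5,269.1),124))
print("mouth",tri(s,(358.75,212.4),t,(262,248.4)),onz(s,(358.75,212.4),120),onz(t,(262,248.4),120),"sq",onz(t,(263.1,249.9),84))
m=np.mean([x["image"] for x in f],0)
def crop(cx,cy,w,h,k,lo,hi):
    g=np.clip((m[cy-h:cy+h,cx-w:cx+w,::-1]-lo)*255/(hi-lo),0,255).astype(np.uint8);return cv2.resize(g,None,fx=k,fy=k,interpolation=cv2.INTER_CUBIC)
g=m[238:262,252:276].mean(2);print(g.min(),g.max())
cv2.imwrite("pics/c.png",np.hstack([crop(263,250,16,24,12,20,80),crop(440,262,25,24,8,0,200).repeat(1,0)[:0].reshape(0,0,3) if 0 else cv2.resize(crop(436,262,32,48,6,0,200),(384,576))]))
E
```

```text
tang (array([ 468.6, -281.6,  121.3]), np.float64(0.34981351269379934)) [ 471.  -282.3  124. ] [ 468.2 -280.9  124. ]
mouth (array([510.1, 122.3, 114.2]), np.float64(1.9128404649902497)) [515.3 119.3 120. ] [508.5 120.8 120. ] sq [512.  122.3  84. ]
4.555555555555556 90.55555555555554
```

View pics/c.png

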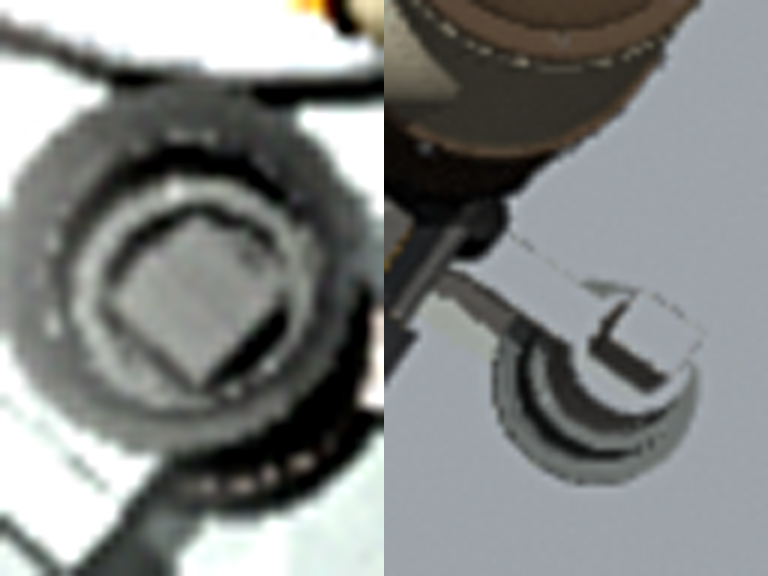

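```bash
python3 - <<'E'
from h import *
from cell import env
to(env,[469,-281,160],-122.5)
E
```

```text
t5.0 tcp [ 491.6 -163.5  258.5] yaw -124.7 tilt 0.0 q6 -0.60 F [-0.1 -0.1  0.4] T [ 0.08 -0.1  -0.02] gap 87.1 grip 0.0
shift shares [ 0.1459 -0.0645  0.1314]
az share -0.0248
```

Request:
servo_tool --plan '[[-1,[0.0365,-0.0161,0.0325],[0,0,0]],[-1,[0.0365,-0.0161,0.0325],[0,0,0]],[-1,[0.0365,-0.0161,0.0325],[0,0,0]],[-1,[0.0365,-0.0161,0.0325],[0,0,-0.025]],[-1,[0,0,0.02],[0,0,0]],[-1,[0,0,0.02],[0,0,0]],[-1,[0,0,0.02],[0,0,0]],[-1,[0,0,0.02],[0,0,0]],[-1,[0,0,0.018],[0,0,0]],[-1,[0,0,0],[0,0,0]]]' --squeeze 10

```text
time: 6.28
tcp_pos: [468.2, -280.6, 86.3]
eef_rot: [1.511, -2.753, -0.003]
wrist_force: [-0.7, -0.4, 0.9]
finger_gap: 87.2
grip_force: 0.0
```

```bash
python3 - <<'E'
from h import *
from cell import env
to(env,[469,-281,86],-122.5)
E
```

```text
t6.3 tcp [ 468.2 -280.6   86.3] yaw -122.5 tilt 0.1 q6 -0.32 F [-0.7 -0.4  0.9] T [ 0.   -0.04 -0.02] gap 87.2 grip 0.0
shift shares [-0.0001 -0.0011  0.0004]
az share 0.0002
```

Request:
servo_tool --plan '[[0.2,[0,0,0],[0,0,0]],[0.4,[0,0,0],[0,0,0]],[0.6,[0,0,0],[0,0,0]],[1,[0,0,0],[0,0,0]],[1,[0,0,0],[0,0,0]],[1,[0,0,0],[0,0,0]],[1,[0,0,0],[0,0,0]],[1,[0,0,0],[0,0,0]]]'

```text
time: 7.28
tcp_pos: [469.1, -281.2, 87.6]
eef_rot: [-1.511, 2.754, -0.001]
wrist_force: [0.5, -1.2, -0.0]
finger_gap: 21.6
grip_force: 10.0
```

```bash
python3 - <<'E'
from h import *
from cell import env
to(env,[469,-281,86],-122.5)
E
```

```text
t7.3 tcp [ 469.1 -281.2   87.6] yaw -122.5 tilt 0.0 q6 -0.32 F [ 0.5 -1.2 -0. ] T [-0.09 -0.25  0.07] gap 21.6 grip 10.0
shift shares [-0.0001  0.0003  0.0021]
az share 0.0001
```

Request:
servo_tool --plan '[[1,[0,0,0],[0,0,0]],[1,[0,0,0],[0,0,0]],[1,[0,0,-0.01],[0,0,0]],[1,[0,0,-0.02],[0,0,0]],[1,[0,0,-0.03],[0,0,0]],[1,[0,0,-0.04],[0,0,0]],[1,[0,0,-0.04],[0,0,0]],[1,[0,0,-0.04],[0,0,0]],[1,[0,0,-0.03],[0,0,0]],[1,[0,0,0],[0,0,0]]]' --squeeze 50

```text
time: 8.52
tcp_pos: [469.7, -281.3, 247.6]
eef_rot: [-1.51, 2.751, -0.006]
wrist_force: [-0.7, 0.8, -3.8]
finger_gap: 21.4
grip_force: 50.0
```

```bash
python3 - <<'E'
from h import *
from cell import env
to(env,[505,60,246],-134.5)
s=env.capture("scene")
print([(d["bbox"],d["score"]) for d in env.look_for("scene","crank_foot")[:2]])
p=proj(s,env.sense()["tcp_pos"])[0];print(p)
x,y=int(p[0])-40,int(p[1])-30
cv2.imwrite("pics/d.png",cv2.resize(s["image"][y:y+75,x:x+100,::-1],None,fx=8,fy=8,interpolation=cv2.INTER_CUBIC));print(x,y)
E
```

```text
t8.5 tcp [ 469.7 -281.3  247.6] yaw -122.5 tilt 0.3 q6 -0.32 F [-0.7  0.8 -3.8] T [ 0.1  -0.1   0.03] gap 21.4 grip 50.0
shift shares [-0.4091  0.2047  0.0017]
az share 0.1334
[([182.0, 210.9, 232.5, 262.9], 0.81)]
[189.22086154 229.64566668]
149 199
```

View pics/d.png

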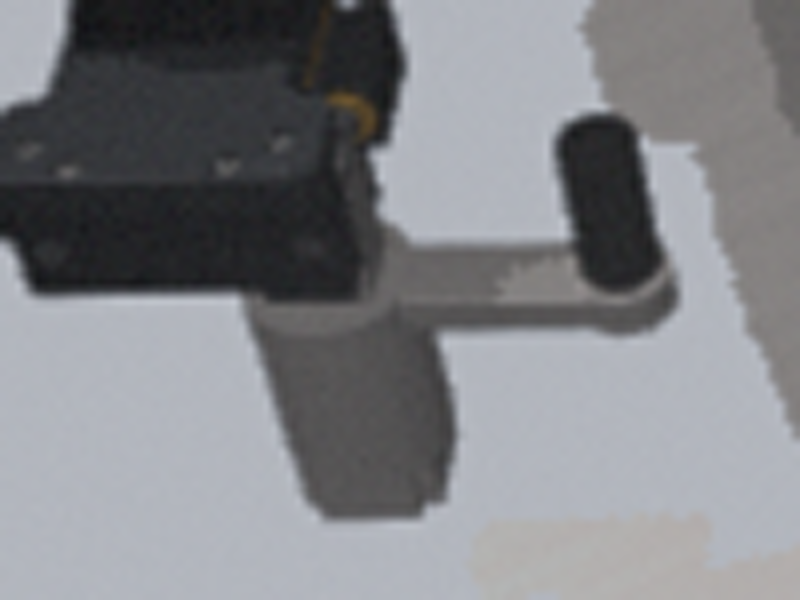

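```bash
python3 - <<'E'
from h import *
from cell import env
import numpy as np
np.set_printoptions(precision=1,suppress=True)
s=env.capture("scene");z=env.sense();T=z["tcp_pos"];M=R.from_rotvec(z["eef_rot"]).as_matrix();cx=-M[:,0];cx=cx*[1,1,0];
def P(X):return (proj(s,X)-[149,199]+.5)*8
th=np.linspace(0,2*np.pi,73)
for off in(-6,-3,0,3,6):
    f=T+off*cx-[0,0,82.5]
    sil=[]
    for h in(20,45):
        q=P(f+np.c_[22.5*np.cos(th),22.5*np.sin(th),0*th+h]);sil+=[q[q[:,0].argmin()],q[q[:,0].argmax()]]
    ft=P(f+np.c_[22.5*np.cos(th),22.5*np.sin(th),0*th])
    print(off,np.array(sil).round(0).tolist(),"footbottom",ft[:,1].max(),"foot",P(f)[0],"knobtop",P(f+75*cx+[0,0,119])[0],"knobbase",P(f+75*cx+[0,0,74])[0])
E
```

```text
-6 [[266.0, 434.0], [438.0, 408.0], [245.0, 368.0], [420.0, 343.0]] footbottom 531.6925365381248 foot [367.  468.8] knobtop [574.3 139.2] knobbase [602.5 268. ]
-3 [[277.0, 433.0], [449.0, 408.0], [257.0, 368.0], [431.0, 343.0]] footbottom 531.4414875610778 foot [378.1 468.6] knobtop [586.4 138.9] knobbase [614.3 267.7]
0 [[289.0, 428.0], [460.0, 408.0], [268.0, 368.0], [443.0, 343.0]] footbottom 531.1904364344559 foot [389.3 468.3] knobtop [598.5 138.6] knobbase [626.  267.4]
3 [[300.0, 427.0], [471.0, 408.0], [280.0, 368.0], [454.0, 342.0]] footbottom 530.939383158232 foot [400.4 468.1] knobtop [610.6 138.4] knobbase [637.7 267.2]
6 [[311.0, 427.0], [483.0, 407.0], [291.0, 362.0], [466.0, 342.0]] footbottom 530.6883277323777 foot [411.5 467.8] knobtop [622.7 138.1] knobbase [649.4 266.9]
```

Request:
servo_tool --plan '[[1,[-0.0536,0.027,0],[0,0,0]],[1,[-0.0536,0.027,0],[0,0,0]],[1,[-0.0536,0.027,0],[0,0,0]],[1,[-0.0536,0.027,0],[0,0,0]],[1,[-0.0536,0.027,0],[0,0,0]],[1,[-0.0536,0.027,0],[0,0,0]],[1,[-0.0536,0.027,0],[0,0,0]],[1,[-0.0536,0.027,0],[0,0,0]],[1,[-0.0536,0.027,0],[0,0,0.067]],[1,[0,0,0],[0,0,0.067]]]'

```text
time: 9.93
tcp_pos: [509.2, 124.6, 243.2]
eef_rot: [1.213, -2.895, -0.0]
wrist_force: [-1.2, -1.0, -3.5]
finger_gap: 21.9
grip_force: 50.0
```

Request:
servo_tool --plan '[[1,[0,0,0],[0,0,0]],[1,[0,0,0],[0,0,0]]]'

```text
time: 10.18
tcp_pos: [509.1, 121.5, 244.3]
eef_rot: [1.214, -2.896, 0.0]
wrist_force: [0.7, 0.6, -4.0]
finger_gap: 21.8
grip_force: 50.0
```

```bash
python3 - <<'E'
from h import *
from cell import env
to(env,[510.3,121.5,206],-134.5)
s=env.capture("scene")
x,y=315,145
cv2.imwrite("pics/e.png",cv2.resize(s["image"][y:y+100,x:x+100,::-1],None,fx=6,fy=6,interpolation=cv2.INTER_CUBIC))
E
```

```text
t10.2 tcp [509.1 121.5 244.3] yaw -134.5 tilt 0.1 q6 -1.32 F [ 0.7  0.6 -4. ] T [ 0.09 -0.1  -0.03] gap 21.8 grip 50.0
shift shares [-0.0012 -0.0011  0.051 ]
az share -0.0
```

View pics/e.png

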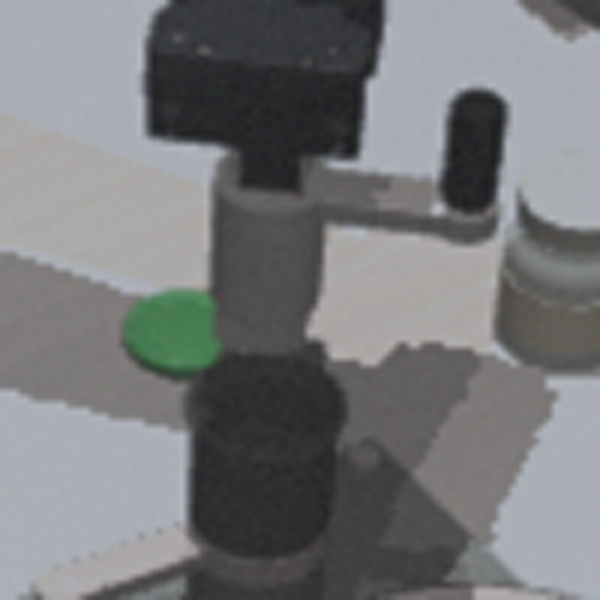

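Request:
servo_tool --plan '[[1,[-0.001,-0.001,0.02],[0,0,0]],[1,[0,0,0.02],[0,0,0]],[1,[0,0,0.012],[0,0,0]],[1,[0,0,0.004],[0,0,0]],[1,[0,0,0.003],[0,0,0]],[1,[0,0,0.003],[0,0,0]],[1,[0,0,0.003],[0,0,0]],[1,[0,0,0],[0,0,0]]]'

```text
time: 11.22
tcp_pos: [510.6, 122.0, 196.3]
eef_rot: [1.214, -2.898, -0.0]
wrist_force: [-0.4, -0.5, -3.3]
finger_gap: 21.6
grip_force: 50.0
```

```bash
python3 - <<'E'
from h import *
from cell import env
st(env)
E
```

```text
t11.2 tcp [510.6 122.  196.3] yaw -134.6 tilt 0.0 q6 -1.32 F [-0.4 -0.5 -3.3] T [ 0.06 -0.11 -0.01] gap 21.6 grip 50.0
```

Request:
servo_tool --plan '[[1,[0,0,0.002],[0,0,0]],[1,[0,0,0.002],[0,0,0]],[1,[0,0,0.002],[0,0,0]],[1,[0,0,0.002],[0,0,0]],[1,[0,0,0],[0,0,0]]]'

```text
time: 11.85
tcp_pos: [510.6, 122.0, 190.2]
eef_rot: [1.213, -2.898, 0.0]
wrist_force: [0.1, -0.2, -3.4]
finger_gap: 21.3
grip_force: 50.0
```

```bash
python3 - <<'E'
from h import *
from cell import env
st(env)
E
```

```text
t11.8 tcp [510.6 122.  190.2] yaw -134.6 tilt 0.0 q6 -1.32 F [ 0.1 -0.2 -3.4] T [ 0.09 -0.1  -0.07] gap 21.3 grip 50.0
```

Request:
servo_tool --plan '[[1,[0,0,0.003],[0,0,0]],[1,[0,0,0.004],[0,0,0]],[1,[0,0,0.004],[0,0,0]],[1,[0,0,0.004],[0,0,0]],[1,[0,0,0.004],[0,0,0]],[1,[0,0,0.004],[0,0,0]],[1,[0,0,0],[0,0,0]]]'

```text
time: 12.72
tcp_pos: [510.7, 122.1, 172.8]
eef_rot: [-1.213, 2.898, 0.0]
wrist_force: [0.6, 1.0, -4.4]
finger_gap: 21.8
grip_force: 50.0
```

```bash
python3 - <<'E'
from h import *
from cell import env
st(env)
E
```

```text
t12.7 tcp [510.7 122.1 172.8] yaw -134.6 tilt 0.0 q6 -1.32 F [ 0.6  1.  -4.4] T [ 0.15 -0.24 -0.02] gap 21.8 grip 50.0
```

Now gently to the sleeve and drive end, in small steps.

Request:
servo_tool --plan '[[1,[0,0,0.0015],[0,0,0]],[1,[0,0,0.0015],[0,0,0]],[1,[0,0,0.001],[0,0,0]],[1,[0,0,0],[0,0,0]]]'

```text
time: 13.22
tcp_pos: [510.7, 122.1, 170.0]
eef_rot: [-1.213, 2.898, 0.0]
wrist_force: [1.3, 0.2, -3.7]
finger_gap: 21.5
grip_force: 50.0
```

Request:
servo_tool --plan '[[1,[0,0,0.001],[0,0,0]],[1,[0,0,0.001],[0,0,0]],[1,[0,0,0],[0,0,0]]]'

```text
time: 13.6
tcp_pos: [510.7, 122.1, 168.5]
eef_rot: [-1.213, 2.898, 0.0]
wrist_force: [0.7, 0.4, -3.8]
finger_gap: 22.0
grip_force: 50.0
```

Request:
servo_tool --plan '[[1,[0,0,0.001],[0,0,0]],[1,[0,0,0],[0,0,0]]]'

```text
time: 13.85
tcp_pos: [510.7, 122.1, 167.8]
eef_rot: [-1.213, 2.898, 0.0]
wrist_force: [0.9, 1.5, -3.7]
finger_gap: 21.7
grip_force: 50.0
```

Request:
servo_tool --plan '[[1,[0,0,0.001],[0,0,0]],[1,[0,0,0.001],[0,0,0]],[1,[0,0,0],[0,0,0]]]'

```text
time: 14.22
tcp_pos: [510.8, 122.1, 167.0]
eef_rot: [-1.213, 2.897, -0.0]
wrist_force: [-1.5, -0.1, 2.6]
finger_gap: 21.8
grip_force: 50.0
```

Request:
servo_tool --plan '[[1,[0,0,0.001],[0,0,0]],[1,[0,0,0.001],[0,0,0]],[1,[0,0,0],[0,0,0]]]'

```text
time: 14.6
tcp_pos: [510.8, 122.1, 165.0]
eef_rot: [-1.213, 2.897, -0.0]
wrist_force: [-1.3, 0.3, 4.0]
finger_gap: 21.8
grip_force: 50.0
```

Request:
servo_tool --plan '[[1,[0,0,0.001],[0,0,0]],[1,[0,0,0.001],[0,0,0]],[1,[0,0,0.001],[0,0,0]],[1,[0,0,0],[0,0,0]]]'

```text
time: 15.1
tcp_pos: [510.8, 122.1, 162.5]
eef_rot: [-1.213, 2.897, -0.0]
wrist_force: [-0.1, -0.2, 3.5]
finger_gap: 21.7
grip_force: 50.0
```

```bash
python3 - <<'E'
from h import *
from cell import env
st(env)
E
```

```text
t15.1 tcp [510.8 122.1 162.5] yaw -134.6 tilt 0.0 q6 -1.32 F [-0.1 -0.2  3.5] T [0.21 0.04 0.11] gap 21.7 grip 50.0
```

Request:
servo_tool --plan '[[1,[0,0,0.002],[0,0,0]],[1,[0,0,0.002],[0,0,0]],[1,[0,0,0.002],[0,0,0]],[1,[0,0,0.002],[0,0,0]],[1,[0,0,0.002],[0,0,0]],[1,[0,0,0.002],[0,0,0]],[1,[0,0,0],[0,0,0]]]'

```text
time: 15.98
tcp_pos: [510.7, 122.1, 153.3]
eef_rot: [-1.213, 2.898, 0.0]
wrist_force: [0.7, 0.4, 3.2]
finger_gap: 21.6
grip_force: 50.0
```

Request:
servo_tool --plan '[[1,[0,0,0.001],[0,0,0]],[1,[0,0,0.001],[0,0,0]],[1,[0,0,0.001],[0,0,0]],[1,[0,0,0],[0,0,0]]]'

```text
time: 16.48
tcp_pos: [510.7, 122.1, 151.3]
eef_rot: [-1.213, 2.897, 0.0]
wrist_force: [0.9, 0.9, 4.0]
finger_gap: 21.7
grip_force: 50.0
```

```bash
python3 - <<'E'
from h import *
from cell import env
st(env)
E
```

```text
t16.5 tcp [510.7 122.1 151.3] yaw -134.6 tilt 0.0 q6 -1.32 F [0.9 0.9 4. ] T [ 0.27 -0.32 -0.  ] gap 21.7 grip 50.0
```

Request:
servo_tool --plan '[[1,[0,0,0.001],[0,0,0]],[1,[0,0,0.001],[0,0,0]],[1,[0,0,0],[0,0,0]]]'

```text
time: 16.85
tcp_pos: [510.8, 122.1, 150.5]
eef_rot: [-1.214, 2.897, -0.0]
wrist_force: [-1.2, 1.4, 7.8]
finger_gap: 21.7
grip_force: 50.0
```

Request:
servo_tool --plan '[[1,[0,0,0.001],[0,0,0]],[1,[0,0,0],[0,0,0]],[1,[0,0,0],[0,0,0]]]'

```text
time: 17.23
tcp_pos: [510.9, 122.1, 150.4]
eef_rot: [-1.214, 2.896, -0.001]
wrist_force: [-1.8, 1.1, 11.8]
finger_gap: 21.4
grip_force: 50.0
```

Request:
servo_tool --plan '[[1,[0,0,0],[0,0,-0.05]],[1,[0,0,0],[0,0,-0.08]],[1,[0,0,0],[0,0,-0.08]],[1,[0,0,0],[0,0,-0.08]],[1,[0,0,0],[0,0,-0.08]],[1,[0,0,0],[0,0,0]]]' --squeeze 60

```text
time: 17.98
tcp_pos: [511.0, 122.9, 150.5]
eef_rot: [-1.992, 2.426, 0.0]
wrist_force: [-1.8, 3.0, 11.2]
finger_gap: 21.5
grip_force: 60.0
```

```bash
python3 - <<'E'
from h import *
from cell import env
st(env)
E
```

```text
t18.0 tcp [511.  122.9 150.5] yaw -101.2 tilt 0.1 q6 -0.74 F [-1.8  3.  11.2] T [ 1.15  0.81 -0.04] gap 21.5 grip 60.0
```

Request:
servo_tool --plan '[[1,[0,0,0],[0,0,-0.08]],[1,[0,0,0],[0,0,-0.08]],[1,[0,0,0],[0,0,-0.08]],[1,[0,0,0],[0,0,-0.08]],[1,[0,0,0],[0,0,-0.08]]]'

```text
time: 18.6
tcp_pos: [510.5, 122.7, 150.4]
eef_rot: [-2.647, 1.69, 0.001]
wrist_force: [-3.0, 3.5, 12.2]
finger_gap: 21.9
grip_force: 60.1
```

```bash
python3 - <<'E'
from h import *
from cell import env
st(env)
s=env.capture("scene")
cv2.imwrite("pics/f.png",cv2.resize(s["image"][150:260,310:450,::-1],None,fx=5,fy=5,interpolation=cv2.INTER_CUBIC))
E
```

```text
t18.6 tcp [510.5 122.7 150.4] yaw -65.1 tilt 0.1 q6 -0.11 F [-3.   3.5 12.2] T [ 1.01  1.26 -0.42] gap 21.9 grip 60.1
```

View pics/f.png

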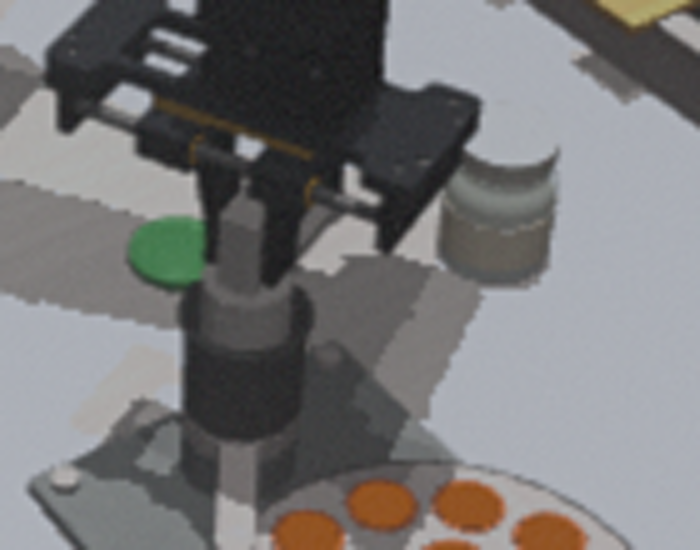

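Request:
servo_tool --plan '[[1,[0,0,0],[0,0,-0.08]],[1,[0,0,0],[0,0,-0.08]],[1,[0,0,0],[0,0,-0.08]],[1,[0,0,0],[0,0,-0.05]]]'

```text
time: 19.15
tcp_pos: [510.2, 122.4, 150.4]
eef_rot: [-2.96, 1.051, 0.001]
wrist_force: [-4.0, 2.1, 12.8]
finger_gap: 21.5
grip_force: 60.1
```

```bash
python3 - <<'E'
from h import *
from cell import env
st(env)
E
```

```text
t19.1 tcp [510.2 122.4 150.4] yaw -39.1 tilt 0.0 q6 0.34 F [-4.   2.1 12.8] T [ 0.76  1.38 -0.36] gap 21.5 grip 60.1
```

Request:
servo_tool --plan '[[1,[0,0,0],[0,0,-0.04]],[1,[0,0,0],[0,0,-0.04]]]'

```text
time: 19.4
tcp_pos: [510.1, 122.3, 150.4]
eef_rot: [-3.02, 0.864, 0.001]
wrist_force: [-3.1, 2.4, 13.0]
finger_gap: 21.4
grip_force: 60.1
```

```bash
python3 - <<'E'
from h import *
from cell import env
st(env)
E
```

```text
t19.4 tcp [510.1 122.3 150.4] yaw -31.9 tilt 0.0 q6 0.47 F [-3.1  2.4 13. ] T [ 0.7  1.4 -0.4] gap 21.4 grip 60.1
```

Request:
servo_tool --plan '[[1,[0,0,0],[0,0,-0.04]],[1,[0,0,0],[0,0,-0.04]]]'

```text
time: 19.65
tcp_pos: [510.1, 122.2, 150.4]
eef_rot: [-3.067, 0.676, 0.001]
wrist_force: [-3.7, 2.2, 13.6]
finger_gap: 21.3
grip_force: 60.5
```

```bash
python3 - <<'E'
from h import *
from cell import env
st(env)
E
```

```text
t19.6 tcp [510.1 122.2 150.4] yaw -24.9 tilt 0.1 q6 0.59 F [-3.7  2.2 13.6] T [ 0.51  1.32 -1.07] gap 21.3 grip 60.5
```

Request:
servo_tool --plan '[[1,[0,0,0],[0,0,-0.04]]]'

```text
time: 19.77
tcp_pos: [510.1, 122.2, 150.4]
eef_rot: [-3.087, 0.58, 0.001]
wrist_force: [-4.4, 1.8, 12.7]
finger_gap: 21.5
grip_force: 60.5
```

```bash
python3 - <<'E'
from h import *
from cell import env
st(env)
E
```

```text
t19.8 tcp [510.1 122.2 150.4] yaw -21.3 tilt 0.1 q6 0.66 F [-4.4  1.8 12.7] T [ 0.48  1.33 -1.07] gap 21.5 grip 60.5
```

Request:
servo_tool --plan '[[1,[0,0,0],[0,0,0]],[1,[0,0,0],[0,0,0]],[1,[0,0,-0.0007],[0,0,0.02]],[0.5,[0,0,0],[0,0,0]],[0,[0,0,0],[0,0,0]],[-1,[0,0,0],[0,0,0]],[-1,[0,0,0],[0,0,0]],[-1,[0,0,0],[0,0,0]],[-1,[0,0,0],[0,0,0]]]' --squeeze 10

```text
time: 20.9
tcp_pos: [510.5, 122.0, 149.4]
eef_rot: [3.079, -0.625, -0.001]
wrist_force: [-0.3, -0.5, 0.3]
finger_gap: 64.1
grip_force: 0.0
```

Request:
servo_tool --plan '[[-1,[0,0,-0.01],[0,0,0]],[-1,[0,0,-0.02],[0,0,0]],[-1,[0,0,-0.04],[0,0,0]],[-1,[0,0,-0.04],[0,0,0]],[-1,[0,0,-0.04],[0,0,0]],[-1,[-0.06,-0.03,0],[0,0,0]],[-1,[-0.06,-0.03,0],[0,0,0]],[-1,[-0.06,0,0],[0,0,0]],[-1,[0,0,0],[0,0,0]]]'

```text
time: 22.02
tcp_pos: [402.2, 217.1, 263.8]
eef_rot: [-3.078, 0.618, -0.002]
wrist_force: [-0.2, 0.5, 1.4]
finger_gap: 87.1
grip_force: 0.0
```

```bash
python3 - <<'E'
from h import *
from cell import env
st(env)
s=env.capture("scene");t=env.capture("top")
r=lambda c,x,y:cv2.resize(c["image"][y:y+110,x:x+80,::-1],None,fx=5,fy=5,interpolation=cv2.INTER_CUBIC)
cv2.imwrite("pics/g.png",np.hstack([r(s,325,160),r(t,225,180)]))
print([(d["bbox"],d["score"]) for c in("scene","top") for d in env.look_for(c,"jar_mid")[:1]+env.look_for(c,"lens_mid")[:1]+env.look_for(c,"finger_tip")[:1]])
E
```

```text
t22.0 tcp [402.2 217.1 263.8] yaw -22.7 tilt 0.2 q6 0.32 F [-0.2  0.5  1.4] T [-0.01 -0.04  0.01] gap 87.1 grip 0.0
[([398.6, 172.6, 422.4, 209.0], 0.67), ([349.8, 232.2, 384.8, 256.0], 0.76), ([422.1, 259.3, 454.3, 295.4], 0.74), ([215.7, 313.6, 244.9, 338.3], 0.82), ([263.2, 208.9, 271.6, 235.1], 0.49)]
```

View pics/g.png

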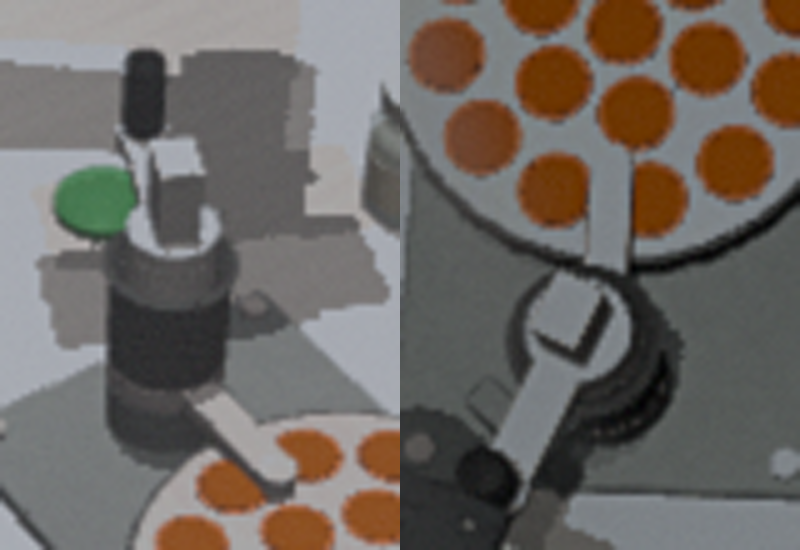

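The finger points at the middle of the lens block. The crank is seated upright in the tube and the arm is clear, so I'm handing it in.

```bash
python3 -c "
from cell import env
print(env.job_done())"
```

```text
the job is handed in; nothing more can be done
None
```

The job is handed in (the call returned no verdict): the crank is seated on the drive end and released, the finger was wound until the clutch slipped at its stop over the lens block, and the arm never went near the jar, lens blank or spanner.

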